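# Close and lock the router box

## Task

Pick up the orange cover plate, lay it over the opening in the top of the router box and press it down past the two sprung rollers until it sits fully home and level; lower it, do not drop it. Then turn the red knob on the sloping console panel clockwise until it clicks past its detent to its stop, so that the brass tongue locks the cover, and let go. Leave the other things on the bench where they are.

Things in the scene. Friction and masses are not known exactly. Their poses are not given: they have to be found in the camera images.
- cover: Loose cover plate: orange slab 80 (x) by 110 (y) by 10 mm, with a pale wooden grip bar standing on its middle, 16 wide (x), 50 long (y), 34 mm high (44 mm in all); 0.10 to 0.19 kg. Origin: centre of the slab's underside; z up. It lies flat on the bench, bar up, left or right of the router box. It fits the opening either way round (half a turn is the same).
- router_box: Fixed plywood box; origin on the bench right below the opening's centre; x away from the robot towards its raised console, y along the opening's long side, z up. Aluminium top from x = -70 to 90 mm, 180 (y) mm wide, 110 mm above the bench; behind it a grey console panel rises from there at 34 deg, up to 166 mm above the bench, facing up and towards the robot.
- seat (a point): Centre of the ledge in the opening in the box's top, same axes as the box. Opening 84 (x) by 113 (y) mm, 10 mm deep to this ledge, its rim bevelled 4 mm. At its four corners steel guides (10 mm wide, flared at the top) stand 26 mm above the box top and keep the cover within 1.5 mm in y. When home the cover's origin is at this point, its long side along y, its top flush.
- left_roller (a point): Centre of the white roller (16 mm thick, 56 mm long along x) over the opening's +y end; its twin is at the -y end. Springs hold them 2.5 mm over the cover's ends, tops 24 mm above the ledge. Laid on them the cover is 21 mm too high; pressed straight down at its middle with 8 to 15 N (on the bar, or while gripped) it pushes them aside and snaps past. If one end stays up, press that end.
- knob_grip (a point): On the axis of the red knob, at the height to grip its bar; turns with it. The axis leans 34 deg from vertical towards -x of the box (the robot). z: outwards along the axis; x: along the bar; y: across it. Bar 46 long, 14 thick, its top 7 mm above this point; below it a disc 48 mm across, its face 23 mm below this point, on a 72 mm base; panel 37 mm below.
- lock_knob (a joint): Red knob's angle, rad: 0 unlocked, grows clockwise seen from outside (negative turn about knob_grip's z), stop at 1.25. Spring detent with its crest at 0.8, peak resistance about 0.1 N m: let go before about 0.7 it springs back; beyond about 0.9 the knob snaps to the stop and stays.
- tongue_tip (a point): Middle of the tip of the brass tongue, 20 mm wide, 5 thick, in a guide 10 mm high on the box top behind the opening (+x side, towards the knob). The knob drives it 18 mm in -x of the box: then it reaches 10 mm over the cover, 2.5 mm above it. If the cover is not down, the tongue hits it and the knob cannot turn home.
- dowel_block: Bystander: wooden block 90 by 130 by 38 mm with five upright dowels (83 mm high in all), loose, on the other side of the router box from the cover. Origin: centre of underside.
- flange: Bystander: loose white plastic disc, 100 mm across, 16 mm high. Origin: centre of underside.
- glue_bottle: Bystander: loose yellow bottle, 54 mm across, 150 mm high. Origin: centre of underside.
- screw_jar: Bystander: loose glass jar with a steel cap, 68 mm across, 85 mm high. Origin: centre of underside.
- screwdriver: Bystander: loose screwdriver with a blue handle, 200 mm long, about 30 mm high, lying behind the router box.
- tape_measure: Bystander: loose yellow tape measure, 70 by 35 mm, 62 mm high. Origin: centre of underside.
Things that resemble listed ones, but are neither listed nor needed, are in the scene too. What is shaped like the cover but green or pink is not meant.

How it is judged:
On the way, in this order (a step that is already met when the one before it is completed fails the run):
1. the cover is pressed home and level in the opening while the knob is still unlocked (z of cover in the frame of seat below 0.0025 m and distance between cover and seat below 0.006 m and angle between cover's own z axis and vertical below 0.035 rad and value of joint lock_knob below 0.6 rad), for 0.2 s.
2. the knob is turned past its detent (value of joint lock_knob above 1.12 rad), for 0.2 s.
At the end, for the whole second after the job is handed in: The cover lies at rest in the opening, its underside within 2.5 mm of the ledge, its centre within 6 mm of the seat and tilted less than 2 degrees; the knob stands past its detent (over 1.12 rad of 1.25) (z of cover in the frame of seat below 0.0025 m and distance between cover and seat below 0.006 m and angle between cover's own z axis and vertical below 0.035 rad and linear speed of cover below 0.02 m/s and value of joint lock_knob above 1.12 rad); the robot touches nothing.
It fails at once if the cover is dropped (moves faster than 0.6 m/s with no finger on it) (linear speed of cover above 0.6 m/s and contact force between the fingers and cover below 0.05 N).
It fails at once if a bystander (dowel block, flange, glue bottle, screw jar, screwdriver, tape measure) is moved by more than 30 mm (distance of any of dowel_block, flange, glue_bottle, screw_jar, screwdriver, tape_measure from where it was at the start of the episode above 0.03 m).
It also fails if it takes over 58 s, if anything falls off the work surface, if the arm or the gripper's body presses on something with over 40 N, if the wrist force passes 120 N, or if a joint passes its speed limit or range.

## Robot

A 6-joint arm with a two-finger parallel gripper is mounted at the origin on the work surface. World frame = base frame: x ahead of the robot, y to its left, z up, the work surface at z = 0. Lengths are in m, angles in rad, forces in N, time in s.
With the tool pointing down it reaches from about 0.275 to 0.825 m from the base axis. Payload 5.2 kg.
Tool frame: the origin (TCP) lies on the centre line of the jaws, within the pads' length; the fingertips stand ahead of it and the grasp point (between the pads) lies 5 mm behind it (tip_extent is the z of the fingertips in the tool frame, in m); z points along the fingers, y is the line along which they close (so a half turn about z gives the same grasp; the last joint's range is limited). The gripper opens to 93 mm and grips with 3 to 60 N. Pads are 15 mm wide; open, the fingers measure 128 mm over their backs; the gripper's body (75 mm by 188 mm) begins 65 mm behind the grasp point.
Start: joints at [1.049, 0.259, 1.535, -0, 1.348, -0.203], TCP at [0.172, 0.522, 0.233] pointing down, gripper open.
Joint ranges: [-3.14, 3.14], [-0.91, 2.08], [0.19, 2.58], [-1.22, 4.36], [0.22, 2.71], [-3.12, 3.12]. Speed limits (rad/s): [2.57, 2.57, 3.14, 3.14, 3.14, 3.14].

## Interface

Orientations are given as a unit quaternion [w, x, y, z].
In Python, from workcell import move_ptp, move_l, set_joints, gripper_to, pause, inverse_kinematics, get_state, get_image, IKError, close_job, masks_of, tip_of, tip_extent gives the robot as it stands. The module is installed in compiled form; this text tells all that it offers. Calls block until the motion is done:
- move_ptp(position, orientation): joint-space move of the TCP to a pose.
- move_l(position, attitude=None, speed=0.15, threshold=None): straight line of the TCP; attitude=None keeps the orientation; speed is the mean speed in m/s. With threshold (N) it stops when the force on the tool has changed by that much, and returns True; else False.
- set_joints(angles): joint-space move.
- gripper_to(opening, strength=None): finger opening in m; strength is the grip in N (None keeps the last); returns when the fingers have stopped.
- pause(seconds).
- inverse_kinematics(position, orientation): joint angles nearest the present ones, or None.
- get_state(): the state.
- get_image(name): name is "scene" or "side" or "wrist"; returns a dict with "img" (420x560x3 uint8, red, green, blue), "depth" (420x560 float32, m along the optical axis (not along the pixel's ray), 0 where there is no reading), "vfov" (degrees; the focal length in pixels is half the picture's height over the tangent of half this angle, whatever the lens; pixels are square), "cx", "cy" (the principal point, pixels), "rvec" (rotation vector, rad) and "tvec" (3), from world to camera coordinates, as OpenCV has them; the wrist camera has in their place "tool_from_camera" (4x4, takes a point from camera to tool coordinates, whose origin is the TCP and whose axes are the flange's). Camera axes: x right, y down, z forward; pixel columns grow to the right and rows downward; lengths in m; the calibration is good to about 2 mm. A picture is of the moment at which its call begins: read the wrist's pose just before it.
A pose or a line that the arm cannot do raises IKError and nothing moves.
- close_job(): hands the job in; it is judged then, once.
Trained networks look in the newest picture that a camera, given by its name, has taken for a name from the list of things; names that differ only in an ending like _2 or _b are one class to them, and where a whole thing is asked for, a point or a joint stands for the part that bears it (a point fixed in the world has none). Each returns a list of dicts, best first, with "p" (0 to 1); they miss things now and then, are a little off and sometimes report something else, mostly with a low value. They report only what shows in the picture. A call takes as long as a camera call. They do not tell look-alikes from the thing itself.
- masks_of(camera, target): "region" (420x560 bool, what is visible of it) and "box" ([left, top, right, bottom] in pixels, round what is visible of it).
- tip_of(camera, target): "position" ([column, row] in pixels: a listed point, or the origin of a listed thing).
The state is a dict: "clock": time; "qpos": joint angles; "joint_vel": joint speeds; "joint_torque": joint torques, N m; "ee_pos": TCP position; "tcp_rot": TCP orientation; "wrist_force": force on the tool from outside, world axes, zero at the start; "moment": the same for the moment, N m; "finger_gap": finger opening in m; "gripper_force": force on a finger pad.
Only numpy, scipy, OpenCV 4.12 (cv2) and the standard library are available. Lean on these libraries where they do the work, as an engineer would, in place of code of your own. Each camera call takes 0.05 s, during which the arm holds its last target. There are 200 camera calls.

## Working session

There is one attempt and no reset: what is moved stays moved. The work goes in short steps, each a Python script; the robot and the scene stay as the last script left them, time stands still between calls to the robot, and variables do not carry over. Pictures are saved under pics/ and viewed, at most 10 in all, crops included, and the job is handed in when it is done.

```bash
mkdir -p pics; cat > h.py <<'E'
import numpy as np, cv2
from scipy.spatial.transform import Rotation as R
from workcell import *
def q2R(q): return R.from_quat([q[1],q[2],q[3],q[0]]).as_matrix()
def R2q(M):
    q=R.from_matrix(M).as_quat(); return [q[3],q[0],q[1],q[2]]
def shot(name):
    s=get_state(); d=get_image(name)
    f=d["img"].shape[0]/2/np.tan(np.radians(d["vfov"])/2)
    K=np.array([[f,0,d["cx"]],[0,f,d["cy"]],[0,0,1]])
    if name=="wrist":
        T=np.eye(4);T[:3,:3]=q2R(s["tcp_rot"]);T[:3,3]=s["ee_pos"]
        M=T@np.array(d["tool_from_camera"])
    else:
        W=np.eye(4);W[:3,:3]=cv2.Rodrigues(np.array(d["rvec"],float))[0];W[:3,3]=np.ravel(d["tvec"]);M=np.linalg.inv(W)
    d["K"]=K;d["M"]=M
    return d
def cloud(d):
    h,w=d["depth"].shape;v,u=np.mgrid[:h,:w];z=d["depth"]
    K=d["K"];P=np.stack([(u-K[0,2])/K[0,0]*z,(v-K[1,2])/K[1,1]*z,z],-1)
    P=P@d["M"][:3,:3].T+d["M"][:3,3]; P[z==0]=np.nan
    return P
def at_z(d,px,z):
    r=d["M"][:3,:3]@np.linalg.solve(d["K"],[px[0],px[1],1.]);o=d["M"][:3,3]
    return o+r*(z-o[2])/r[2]
def proj(d,p):
    W=np.linalg.inv(d["M"]);c=W[:3,:3]@p+W[:3,3];c=d["K"]@c;return c[:2]/c[2]
def tri(o):  # list of (d,px)
    A=np.zeros((3,3));b=np.zeros(3)
    for d,px in o:
        r=d["M"][:3,:3]@np.linalg.solve(d["K"],[px[0],px[1],1.]);r/=np.linalg.norm(r)
        P=np.eye(3)-np.outer(r,r);A+=P;b+=P@d["M"][:3,3]
    return np.linalg.solve(A,b)
def save(d,n): cv2.imwrite("pics/"+n,d["img"][:,:,::-1])
def down(yaw): # tool z down, tool y axis at angle yaw in world xy
    y=np.array([np.cos(yaw),np.sin(yaw),0]);z=np.array([0,0,-1.]);return R2q(np.stack([np.cross(y,z),y,z],1))
E
python3 - <<'E'
from h import *
print(tip_extent, get_state())
for c in ("scene","side"):
    d=shot(c);save(d,c+"0.png");P=cloud(d)
    print(c,d["M"][:3,3])
    for t in ("cover","router_box","lock_knob"):
        for m in masks_of(c,t)[:3]:
            Q=P[m["region"]]; rgb=np.median(d["img"][m["region"]],0)
            print(t,round(m["p"],2),m["box"],rgb,np.nanmedian(Q,0).round(3),np.nanpercentile(Q,2,0).round(3),np.nanpercentile(Q,98,0).round(3))
    for t in ("cover","seat","left_roller","knob_grip","tongue_tip","router_box","dowel_block","flange","glue_bottle","screw_jar","tape_measure"):
        for m in tip_of(c,t)[:2]:
            u,v=np.round(m["position"]).astype(int)
            print(t,round(m["p"],2),u,v,P[min(max(v,0),419),min(max(u,0),559)].round(3))
E
```

```text
0.014 {'clock': 0.0, 'qpos': array([ 1.04919974e+00,  2.59330345e-01,  1.53605341e+00,  2.08724975e-05,
        1.34802928e+00, -2.02808727e-01]), 'joint_vel': array([ 0.00120556, -0.00207116, -0.00041454,  0.00048613,  0.00079888,
        0.00017235]), 'joint_torque': array([-2.71158868e-03, -4.37303030e+01, -2.83995956e+01,  7.17433565e-02,
        4.12822003e-02, -1.27085314e-04]), 'ee_pos': array([0.17209011, 0.52183786, 0.23183643]), 'tcp_rot': array([-3.32027674e-04,  1.58722070e-01,  9.87322883e-01, -8.47528837e-04]), 'wrist_force': array([0.74932276, 0.41736454, 0.10926038]), 'moment': array([ 0.01857573,  0.049913  , -0.00752052]), 'gripper_force': 0.0, 'finger_gap': 0.09319990539154448}
scene [1.2680106  0.03350742 0.84838177]
cover 0.84 [295.9, 176.5, 339.4, 204.0] [ 70. 121.  71.] [0.342 0.129 0.009] [ 0.297  0.077 -0.   ] [0.378 0.184 0.044]
cover 0.81 [415.6, 183.3, 460.7, 215.4] [183. 111. 128.] [0.37  0.455 0.009] [ 0.316  0.404 -0.   ] [0.409 0.513 0.043]
cover 0.74 [204.3, 181.4, 293.0, 288.9] [122. 103.  82.] [ 0.643 -0.028  0.108] [ 0.426 -0.115  0.008] [0.664 0.0
[... 1802 characters left out ...]
 97.  82.] [ 0.538 -0.084  0.109] [ 0.416 -0.12   0.008] [0.653 0.054 0.165]
cover 0.98 172 205 [0.261 0.282 0.012]
cover 0.93 231 196 [0.441 0.273 0.018]
seat 0.64 273 238 [ 0.495 -0.012  0.09 ]
left_roller 0.56 266 219 [0.487 0.031 0.121]
knob_grip 0.81 313 213 [ 0.589 -0.035  0.175]
tongue_tip 0.5 291 232 [ 0.536 -0.032  0.12 ]
router_box 0.91 272 267 [ 0.464 -0.11   0.094]
dowel_block 0.91 300 348 [ 0.475 -0.302  0.036]
flange 0.7 299 194 [0.652 0.236 0.012]
glue_bottle 0.89 390 294 [ 0.732 -0.218  0.037]
glue_bottle 0.66 266 219 [0.487 0.031 0.121]
screw_jar 0.78 357 337 [ 0.603 -0.312  0.043]
tape_measure 0.72 337 201 [0.747 0.157 0.027]
tape_measure 0.26 316 212 [ 0.597 -0.034  0.174]
```

View pics/scene0.png

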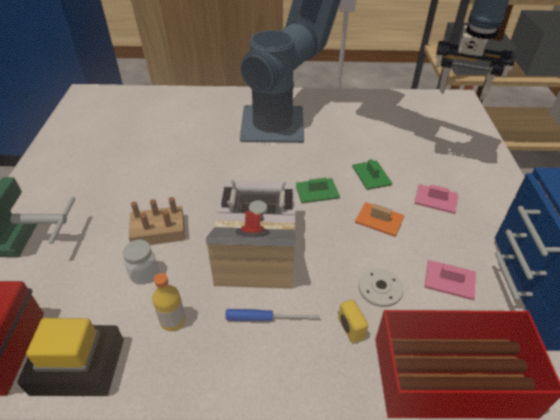

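View pics/side0.png

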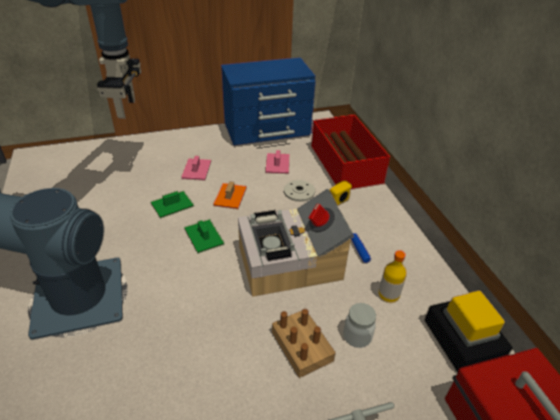

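The orange cover is at about (380,219) in scene and (231,196) in side, roughly (0.445, 0.285) in the world. The box opening is at about (258,202), near (0.49, -0.02), with the knob behind it. Next I look from close by with the wrist camera.

View pics/b1.png

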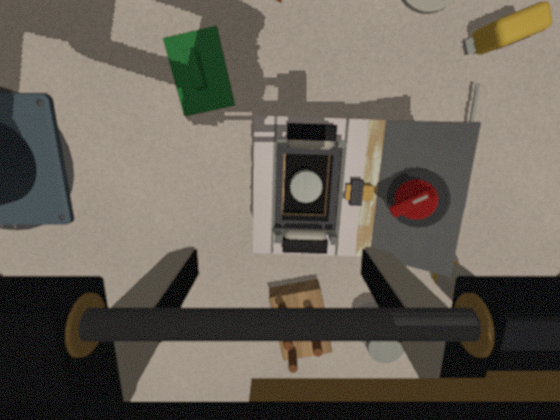

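View pics/m.png

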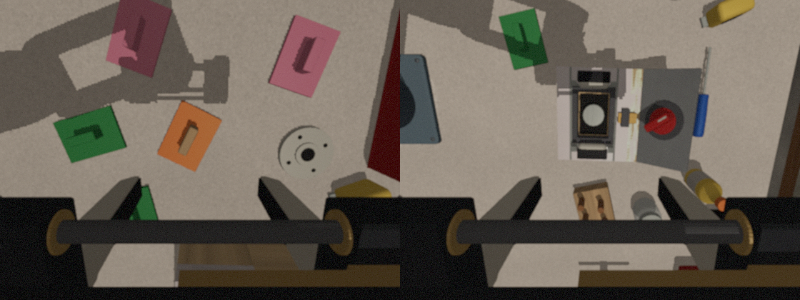

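The wrist views show the orange cover at (0.440, 0.293), its bar along 63.4°. The opening is near (308,187) in b1, with the knob at (413,200) and its bar lit along about 20°. I fit the box and knob from the same clouds.

```bash
python3 - <<'E'
from h import *
import pickle
o=pickle.load(open("w.pkl","rb"))
for n in("b1","b2"):
    d=o[n];P=cloud(d).reshape(-1,3);P=P[~np.isnan(P[:,0])]
    k=(abs(P[:,2]-.11)<.003)&(abs(P[:,0]-.5)<.13)&(abs(P[:,1]+.03)<.13);T=P[k]
    r=cv2.minAreaRect((T[:,:2]*1000).astype(np.float32));print(n,"top",len(T),np.median(T[:,2]),r)
    # side edges: y=+-90
    for yaw in [0]:
        xs=np.arange(T[:,0].min(),T[:,0].max(),.006);U=[];L=[]
        for x in xs:
            q=T[abs(T[:,0]-x)<.004,1]
            if len(q)>10:U.append((x,q.max()));L.append((x,q.min()))
        print("edge slopes deg",[np.degrees(np.arctan(np.polyfit(*np.array(e).T,1)[0])).round(2) for e in(U,L)])
        ys=np.arange(-.10,.06,.006);F=[(y,T[abs(T[:,1]-y)<.004,0].min()) for y in ys if (abs(T[:,1]-y)<.004).sum()>5]
        print("front",np.degrees(np.arctan(np.polyfit(*np.array(F).T,1)[0])).round(2),np.median([f[1] for f in F]))
    k=(abs(P[:,2]-.084)<.022)&(np.hypot(P[:,0]-.488,P[:,1]+.023)<.075);
    l=P[(abs(P[:,2]-.1)<.003)&(np.hypot(P[:,0]-.488,P[:,1]+.023)<.075)]
    print("ledge",len(l),cv2.minAreaRect((l[:,:2]*1000).astype(np.float32)) if len(l)>5 else 0)
    w=P[(P[:,2]>.117)&(P[:,2]<.14)&(abs(P[:,0]-.487)<.06)&(abs(P[:,1]+.023)<.1)]
    print("guides/rollers",len(w),np.median(w[:,2]),w[:,2].max(),cv2.minAreaRect((w[:,:2]*1000).astype(np.float32)))
    # panel plane
    pan=P[(P[:,0]>.59)&(P[:,0]<.66)&(abs(P[:,1]+.025)<.085)&(P[:,2]>.115)&(P[:,2]<.17)&(np.hypot(P[:,0]-.605,P[:,1]+.025)>.045)]
    for _ in range(3):
        c=pan.mean(0);nn=np.linalg.svd(pan-c,full_matrices=False)[2][2];nn*=np.sign(nn[2]);pan=pan[abs((pan-c)@nn)<.003]
    print("panel",len(pan),nn.round(4),"tilt",np.degrees(np.arccos(nn[2])),"az",np.degrees(np.arctan2(nn[1],nn[0])))
    h=(P-c)@nn
    near=np.hypot(P[:,0]-.6,P[:,1]+.025)<.05
    b=P[near&(h>.040)&(h<.047)]
    e1=np.cross([0,1,0],nn);e1/=np.linalg.norm(e1);e2=np.cross(nn,e1)
    uv=np.stack([b@e1,b@e2],1);r=cv2.minAreaRect((uv*1000).astype(np.float32))
    g=e1*r[0][0]/1000+e2*r[0][1]/1000; g=g+nn*(c@nn+.037)
    print("bar",len(b),np.median(h[near&(h>.04)]),r,"grip",g.round(4))
E
```

```text
b1 top 8613 0.11054804627716114 ((499.58740234375, -23.26892852783203), (180.35140991210938, 167.55014038085938), 88.14286804199219)
edge slopes deg [np.float64(1.41), np.float64(1.06)]
front 1.86 0.41653072702901023
ledge 2024 ((486.0098571777344, -23.032764434814453), (113.1526870727539, 84.26448059082031), 88.15593719482422)
guides/rollers 2794 0.1249597333085079 0.13921629157883758 ((496.37542724609375, -23.079071044921875), (166.04873657226562, 102.18778228759766), 87.7732162475586)
panel 6682 [-0.565   0.0173  0.8249] tilt 34.419693409656546 az 178.2443609153196
bar 534 0.04364007889268576 ((587.913330078125, -22.568504333496094), (45.203948974609375, 14.04649543762207), 34.121341705322266) grip [ 0.5964 -0.026   0.1696]
b2 top 7721 0.11055158216233985 ((499.1512451171875, -23.178726196289062), (180.3338165283203, 166.8718719482422), 88.19295501708984)
edge slopes deg [np.float64(2.66), np.float64(-1.34)]
front 1.93 0.4161718680265581
ledge 1839 ((485.8941650390625, -23.004981994628906), (113.10921478271484, 84.25071716308594), 88.21467590332031)
guides/rollers 2441 0.12496982227556536 0.13951104056820524 ((496.0964660644531, -22.86772918701172), (165.72796630859375, 102.13374328613281), 88.0428237915039)
panel 5415 [-0.5643  0.0174  0.8254] tilt 34.37079787575821 az 178.22915797570073
bar 425 0.3258512886659018 ((588.229248046875, -22.451101303100586), (45.30236053466797, 14.049577713012695), 33.669715881347656) grip [ 0.5965 -0.0259  0.1697]
```

```bash
python3 - <<'E'
from h import *
qc=down(np.radians(63.4-90)); qs=down(np.radians(-1.8))
c=np.array([.440,.293]); s=np.array([.486,-.023])
gripper_to(0.06,40)
move_ptp([*c,0.12],qc); move_l([*c,0.030],speed=.12)
gripper_to(0.0,40); st=get_state(); print("gap",st["finger_gap"],st["gripper_force"],st["ee_pos"])
move_l([*c,0.24],speed=.2)
move_ptp([*s,0.24],qs); pause(.2)
f0=get_state()["wrist_force"];print(f0, get_state()["ee_pos"])
hit=move_l([*s,0.10+.030+.024],speed=.06,threshold=5)
st=get_state();print(hit,st["ee_pos"],st["wrist_force"]-f0,st["moment"],st["finger_gap"],st["clock"])
d=shot("side");save(d,"s1.png")
cv2.imwrite("pics/s1c.png",cv2.resize(d["img"][150:310,200:380,::-1],None,fx=3,fy=3))
E
```

```text
gap 0.015615516341591647 40.000176429748535 [0.44010181 0.29299898 0.03005264]
[-0.18376277  0.62896472 -1.52591674] [ 0.48601279 -0.0219706   0.2399078 ]
False [ 0.48627979 -0.02307464  0.15438296] [ 0.8429649  -0.17466764  0.30064448] [-0.00282214  0.13884482 -0.00789703] 0.015629524559500712 15.15
```

View pics/s1c.png

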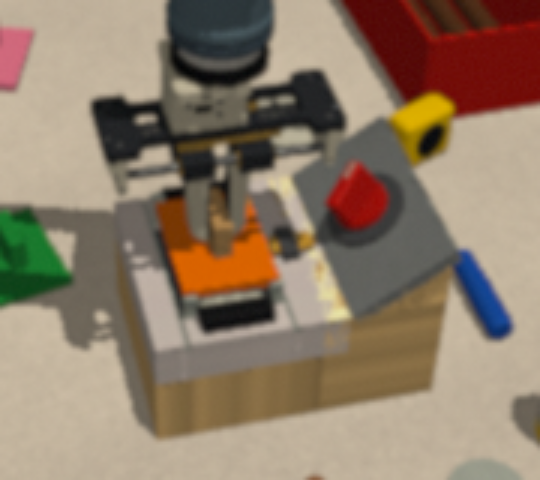

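The cover is held level over the opening, between the guides and clear of the knob, so I press it down.

```bash
python3 - <<'E'
from h import *
s=np.array([.486,-.023]);f0=get_state()["wrist_force"]
for z,t in ((.1435,35),(.137,35),(.1305,35),(.1295,20)):
    hit=move_l([*s,z],speed=.025,threshold=t)
    st=get_state();print(hit,st["ee_pos"].round(4),(st["wrist_force"]-f0).round(2),st["moment"].round(3),st["clock"])
gripper_to(0.034);pause(.2)
move_l([*s,.25],speed=.2)
move_ptp([.45,-.02,.36],down(0));pause(.2)
d=shot("wrist");P=cloud(d);hsv=cv2.cvtColor(d["img"],cv2.COLOR_RGB2HSV)
m=(abs(hsv[...,0].astype(int)-12)<7)&(hsv[...,1]>150)&(hsv[...,2]>60)&(np.hypot(P[...,0]-s[0],P[...,1]-s[1])<.07)&(P[...,2]<.135)
Q=P[m];A=np.c_[Q[:,:2]-s,np.ones(len(Q))];co=np.linalg.lstsq(A,Q[:,2],rcond=None)[0]
print(len(Q),np.median(Q[:,2]),"plane",co,cv2.minAreaRect((Q[:,:2]*1000).astype(np.float32)),get_state()["clock"])
cv2.imwrite("pics/w3.png",cv2.resize(d["img"][90:280,220:500,::-1],None,fx=2,fy=2))
E
```

```text
False [ 0.4865 -0.023   0.1434] [2.93 0.46 1.03] [-0.011 -0.473  0.027] 15.7667
False [ 0.4865 -0.0231  0.137 ] [ 4.86  0.17 -0.32] [-0.037 -0.794 -0.019] 16.175
False [ 0.4854 -0.0227  0.1301] [ 2.31  1.02 -0.12] [ 0.173 -0.474  0.168] 16.5833
False [ 0.4854 -0.0227  0.13  ] [0.03 1.86 7.39] [0.288 0.021 0.096] 16.8333
4332 0.1105800652209252 plane [0.00226889 0.00157598 0.11060481] ((484.939208984375, -23.67209243774414), (111.2642822265625, 79.99254608154297), 88.31560516357422) 19.1083
```

View pics/w3.png

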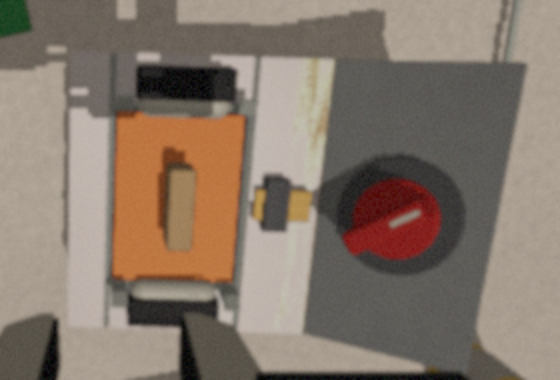

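The cover is home and level: its top is at 110.6 mm against the box top at 110.5 mm, tilt under 0.003. Next is the knob.

```bash
python3 - <<'E'
from h import *
a,t=np.radians(-1.8),np.radians(34)
n=np.array([-np.sin(t)*np.cos(a),-np.sin(t)*np.sin(a),np.cos(t)])
e1=np.cross([0,1,0],n);e1/=np.linalg.norm(e1);e2=np.cross(n,e1)
g=np.array([.5965,-.026,.1697]); b0=np.radians(33.9)
def pose(turn,flip):
    b=b0-turn; x=(e1*np.cos(b)+e2*np.sin(b))*(1 if flip else -1)
    z=-n; return R2q(np.stack([x,np.cross(z,x),z],1))
best=None
for fl in(0,1):
    qs=[inverse_kinematics(p,pose(w,fl)) for p,w in((g+n*.12,0),(g-n*.003,0),(g-n*.003,1.25))]
    print(fl,[None if q is None else np.round(q,2) for q in qs])
    if all(q is not None for q in qs):
        c=max(abs(q[5]) for q in qs)
        if best is None or c<best[0]: best=(c,fl)
fl=best[1];print("flip",fl)
gripper_to(.045,25)
move_ptp(g+n*.12,pose(0,fl))
f0=get_state()["wrist_force"]
print("hit",move_l(g-n*.003,speed=.08,threshold=12))
gripper_to(0,25);st=get_state();print(st["finger_gap"],st["ee_pos"],g-n*.003,(st["wrist_force"]-f0).round(1),st["clock"])
if abs(st["finger_gap"]-.014)<.002:
    for w in np.linspace(.12,1.24,10):
        move_ptp(g-n*.003,pose(w,fl))
        s=get_state();print(round(w,2),s["wrist_force"].round(1),"Mz",round(float(s["moment"]@n),3),round(s["finger_gap"],4))
    pause(.3)
    gripper_to(.045); move_l(g+n*.12,speed=.15)
    move_ptp([.45,-.02,.36],down(0));pause(.2)
    d=shot("wrist")
    cv2.imwrite("pics/w4.png",cv2.resize(d["img"][90:280,220:500,::-1],None,fx=2,fy=2))
    P=cloud(d).reshape(-1,3);c=g-n*.037;h=(P-c)@n
    B=P[(np.hypot(P[:,0]-.6,P[:,1]+.025)<.05)&(h>.039)&(h<.047)]
    print("bar",cv2.minAreaRect((np.stack([B@e1,B@e2],1)*1000).astype(np.float32)))
print(get_state()["clock"])
E
```

```text
0 [array([-0.39, -0.14,  2.02,  0.31,  0.72, -2.73]), array([-0.33,  0.13,  2.04,  0.41,  0.42, -2.81]), array([-0.33,  0.13,  2.04,  0.41,  0.42, -1.56])]
1 [array([-0.39, -0.14,  2.02,  0.31,  0.72,  0.42]), array([-0.33,  0.13,  2.04,  0.41,  0.42,  0.33]), array([-0.33,  0.13,  2.04,  0.41,  0.42,  1.58])]
flip 1
hit False
0.013606548532100856 [ 0.5986824  -0.02683404  0.16771854] [ 0.59817675 -0.02605269  0.16721289] [-0.4 -3.6 -0.4] 22.7
0.12 [ 0.2 -5.2  0.8] Mz 0.069 0.0134
0.24 [-0.3 -6.4  0.5] Mz 0.078 0.0141
0.37 [-0.  -6.5  0.1] Mz 0.022 0.014
0.49 [-0.5 -8.7  0.8] Mz 0.079 0.014
0.62 [-0.6 -6.9  0.6] Mz 0.055 0.014
0.74 [-0.7 -9.1  0.4] Mz -0.028 0.0138
0.87 [-1.7 -8.9  1.3] Mz -0.069 0.0139
0.99 [-1.5 -9.6  0.1] Mz -0.025 0.0139
1.12 [ -2.2 -10.6   0.5] Mz -0.032 0.0136
1.24 [ -3.4 -11.2   0.8] Mz -0.043 0.0139
bar ((589.4370727539062, -22.693649291992188), (14.858939170837402, 45.38132095336914), 50.968238830566406)
29.125
```

```bash
ls pics
```

```text
b1.png
b2.png
c1.png
c2.png
m.png
s1.png
s1c.png
scene0.png
side0.png
w3.png
w4.png
```

View pics/w4.png

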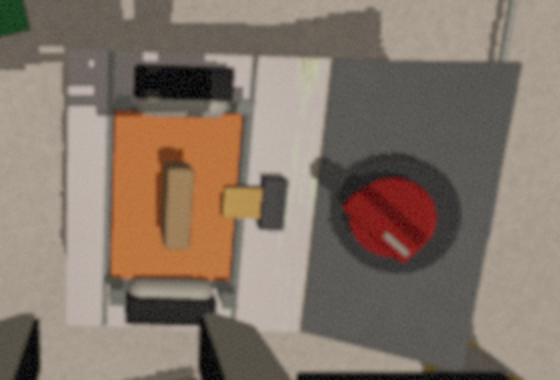

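The tongue, at (242,203), now reaches over the cover. The knob's bar has turned about 73° to its stop, and the arm is clear of everything.

```bash
python3 -c "
from workcell import *
print(close_job())"
```

```text
the job is handed in; nothing more can be done
None
```

The job is handed in: the cover sits home and level in the opening, and the knob is turned to its stop with the tongue over the cover. The arm is clear at about 29 s of the 58 s allowed; the judge's verdict was not shown.

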